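# Lock the grinding work rest with a quarter-turn strut bolt

### The job

Take the hammer-head bolt with the flat key grip out of the wooden rack and put its head down through the oblong window of the work rest's foot into the strut's slot, which may lie a little to one side under the window and has to be felt for. Press it down gently against its spring, only as far as it takes to get the head under the strut's lips, give it a quarter turn, and ease off so that the spring draws the head up home under the lips; then let go. Do not force the bolt (it needs about 15 N; never press it onto the rest or strut with more than 35 N), do not shift the work rest along the strut, and leave the other things alone.

Things in the scene. Friction and masses are not known exactly. Their poses are not given: they have to be found in the camera images.
- bolt_grip (a point): Centre of the flat key grip of the loose hammer-head bolt (bare steel, 74 mm tall, about 175 g) that stands upright in one of the rack's three pockets, whichever. z up along the shank, y along the length of grip and head, x through the grip's thickness. The grip is a slab 12 mm thick (x), 36 long (y), 36 high. When home it is 34 mm above window, y across the strut.
- bolt: The same bolt, origin at its foot, 56 mm below bolt_grip; same axes. Head at the foot: 18 mm wide (x), 38 long (y), round ends, 11 high. In its upper side two grooves across, 3 mm deep, 9 to 15.5 mm either side of centre, fit the strut's lip edges after the quarter turn.
- washer: Spring washer, 60 mm across, 4 thick, sliding on the bolt's shank between head and grip. Origin centre of its underside, 38 mm below bolt_grip when free. Its spring resists with 5 N at first, 1.2 N more per mm, hard stop after 8 mm (14.4 N). In the window it meets the foot plate with bolt_grip 38 mm above window; hard stop at 30 mm.
- window (a point): Centre, at the top face, of the oblong window in the work rest's foot plate: 38 mm wide (x), 48 long (y, along the strut), plate 5 mm thick lying on the strut. The bolt goes in with its y along this y and must find the slot below. Its head is wholly below the lips, free to turn either way, only while bolt_grip is less than 31 mm above this point (spring about 13 N).
- rest: Dark steel work rest on the strut: foot plate 90 by 160 mm with the window, and 87 mm from the window's centre along +y an upright with a small table, 61 mm above the foot. Origin under the window's centre, 5 mm below window. It slides along the strut if pushed with more than about 6 N and must stay where it is set.
- mount: Grey base plate, 110 by 340 by 4 mm, fixed on the bench, same axes as the window; on it the bare steel strut, 48 wide (x), 280 long (y), 45 high, slot up. The strut and its slot lie up to 7 mm off the window's middle line to either side (not measured: find it by feel). Slot 21.4 mm wide; lips 3 mm thick with edges turned down to 9 mm below the strut's top; 42 mm wide inside.
- rack: Wooden bolt rack fixed on the bench, 70 by 230 by 16 mm, three pockets 28 by 44 mm and 8 deep in a row along its y, 70 mm apart, the middle one at its centre; origin centre of the underside. The bolt's y lies along the row. It also holds a clamp with a round grip and one with a star grip.
- round_clamp: Clamp with a round steel grip 32 mm across, 70 mm tall, standing in the rack; origin at the centre of its foot's underside. Leave alone.
- star_clamp: Clamp with a black six-lobed grip 46 mm across, 64 mm tall, standing in the rack; origin at the centre of its foot's underside. Leave alone.
- set_block: Small steel setting block, 26 by 26 by 30 mm, loose on the bench between rack and strut; origin at the centre of its underside. Leave alone.
Mind the look-alikes: they are no part of the job. What is shaped like the bolt but turquoise is not meant.

How it is judged:
On the way, in this order (a step that is already met when the one before it is completed fails the run):
1. the head of the hammer-head bolt is pressed down through the window until it is below the strut's lips, still lengthwise in the slot (z of bolt_grip in the frame of window below 0.0325 m and angle between the y axis of bolt_grip and the y axis of window, either way round below 0.35 rad and x of bolt_grip in the frame of window between -0.0105 and 0.0105 m and y of bolt_grip in the frame of window between -0.01 and 0.01 m), for 0.05 s.
2. the bolt is turned a quarter turn with its head home under the lips (z of bolt_grip in the frame of window between 0.0322 and 0.037 m and angle between bolt_grip's own z axis and vertical below 0.09 rad and x of bolt_grip in the frame of window between -0.0105 and 0.0105 m and y of bolt_grip in the frame of window between -0.008 and 0.008 m and angle between the y axis of bolt_grip and the x axis of window, either way round below 0.26 rad), for 0.2 s.
At the end, for the whole second after the job is handed in: The bolt stands still and upright (5 deg) in the window, across the strut within 15 deg, drawn up by its spring against the lips (bolt_grip 32 to 37 mm above the window), within 10.5 mm of its centre across and 8 mm along; the work rest within 6 mm of where it was set (all of step 2 and linear speed of bolt below 0.01 m/s and distance of window from where it was at the start of the episode below 0.006 m); the robot touches nothing.
It fails at once if the bolt is forced: it presses on the work rest or the strut with more than 35 N (contact force between bolt and rest above 35 N or contact force between bolt and mount above 35 N).
It fails at once if the work rest is shifted by more than 8 mm (distance of window from where it was at the start of the episode above 0.008 m).
It fails at once if another clamp or the setting block is moved by more than 15 mm (distance of any of round_clamp, star_clamp, set_block from where it was at the start of the episode above 0.015 m).
It also fails if it takes over 64 s, if anything falls off the work surface, if the arm or the gripper's body presses on something with over 40 N, if the wrist force passes 120 N, or if a joint passes its speed limit or range.

### The arm

A 6-joint arm with a two-finger parallel gripper is mounted at the origin on the work surface. World frame = base frame: x ahead of the robot, y to its left, z up, the work surface at z = 0. Lengths are in m, angles in rad, forces in N, time in s.
With the tool pointing down it reaches from about 0.3 to 0.875 m from the base axis. Payload 6.4 kg.
Tool frame: the origin (TCP) lies between the finger pads; the fingertips stand 11 mm ahead of it and the grasp point (between the pads) lies 8 mm behind it (ctrl.tcp_to_tips is the distance from the TCP to the fingertips, in m); x points along the fingers, z is the direction in which the jaws open and shut, and the axes are right-handed (so a half turn about x gives the same grasp; the last joint's range is limited). The gripper opens to 85 mm and grips with 20 to 120 N. Pads are 22 mm wide; open, the fingers measure 114 mm over their backs; the gripper's body (76 mm by 85 mm) begins 54 mm behind the grasp point. The pads swing forward as they close: fully open they stand 13 mm farther back than shut.
Start: joints at [0.94, 0.181, 1.607, -0, 1.354, -0.206], TCP at [0.237, 0.524, 0.242] pointing down, gripper open.
Joint ranges: [-2.99, 2.99], [-0.89, 2.07], [0.3, 2.58], [-1.14, 4.28], [0, 2.63], [-3.12, 3.12]. Speed limits (rad/s): [2.57, 2.57, 3.01, 3.14, 3.14, 3.14].

### API

Orientations are given as a unit quaternion [w, x, y, z].
In Python, from bench import ctrl, eyes, hand_in gives the robot as it stands. The module is installed in compiled form; this text tells all that it offers.
- The arm moves only by the tool step_arm, never from a script. Its arguments are lists of equal length, an entry for each row: "xyz": the shift along the world's x, y, z in mm, a list of three; "spin": the turn about the world's z in rad; "fingers": the opening in per cent of the stroke, from 0 (shut) to 100 (fully open). A call has 1 to 10 rows; each row is the pose to reach, as a shift and turn from the pose commanded when the call began; what a row does not reach only later rows make up. A row lasts 1/10 s, in which the tool goes at most 50 mm and 8.59 degrees, less where a joint would pass 70% of its speed; a pose out of reach is approached as far as the arm can. A call with a gripper value outside its range is refused whole. The fingers move at their own pace and stop on an object; the grip force is fixed at half the most. Time passes only in rows, so rows that repeat a pose let the fingers close. It gives the time, the measured TCP pose, the force and the opening at its end, in the units of the state.
- ctrl.get_obs(): the state, without advancing time (a new reading comes with each control period).
- eyes.camera(name): name is "scene" or "top" or "wrist"; returns the picture (480x640x3 uint8, red, green, blue); there is no depth.
- eyes.camera_model(name): a dict with "vertical_fov" (degrees; the focal length in pixels is half the picture's height over the tangent of half this angle, whatever the lens; pixels are square), "cx", "cy" (the principal point, pixels), "pose" (4x4, takes a point from camera to world coordinates); the wrist camera has in their place "tool_from_camera" (4x4, takes a point from camera to tool coordinates, whose origin is the TCP and whose axes are the tool frame's). Camera axes: x right, y up, looking along -z (the intrinsics and any distortion apply to the point x, -y, -z); pixel columns grow to the right and rows downward; lengths in m; the calibration is good to about 2 mm. The wrist camera is an equidistant fisheye: a pixel r from the principal point sees the ray r / f radians off the axis. A picture is of the moment at which its call begins: read the wrist's pose just before it. camera_model takes no time and is no camera call.
- hand_in(): hands the job in, once; it reports no verdict.
The state is a dict: "time_s": time; "q": joint angles; "dq": joint speeds; "joint_efforts": joint torques, N m; "eef_pos": TCP position; "eef_rot": TCP orientation; "wrist_force": force on the tool from outside, world axes, zero at the start; "torque": the same for the moment, N m; "opening": opening from 0.0 (shut) to 1.0 (fully open).
Only numpy, scipy, OpenCV 4.12 (cv2) and the standard library are available. Lean on these libraries where they do the work, as an engineer would, in place of code of your own. Each camera call takes 0.05 s, during which the arm holds its last target.

## Working session

There is one attempt and no reset: what is moved stays moved. The work goes in short steps, Python scripts to look and compute and a tool call to move; the robot and the scene stay as the last step left them, time stands still between calls to the robot, and variables do not carry over. Pictures are saved under pics/ and viewed, and the job is handed in when it is done.

Besides the shell and the picture viewer there is one more tool, called in YAML: its name, and indented under it one key for each argument. step_arm: Moves the arm, as the interface text tells. Its arguments: {"type":"object","properties":{"xyz":{"type":"array"},"spin":{"type":"array"},"fingers":{"type":"array"}},"required":["xyz","spin","fingers"]}

```bash
mkdir -p pics; python3 - <<'E'
from bench import ctrl, eyes
import cv2
for n in("scene","top","wrist"):
    o=ctrl.get_obs(); im=eyes.camera(n); cv2.imwrite(f"pics/{n}0.png",im[:,:,::-1]); m=eyes.camera_model(n)
    print(n,m)
print(ctrl.get_obs(),ctrl.tcp_to_tips)
E
```

```text
scene {'vertical_fov': 51.944745016996656, 'cx': 325.7775480535642, 'cy': 234.76285054833292, 'pose': array([[-0.15066357, -0.77160841,  0.61799753,  1.12403892],
       [ 0.98852444, -0.12451316,  0.08553306, -0.03184381],
       [ 0.01095079,  0.62379238,  0.78151337,  0.83451006],
       [ 0.        ,  0.        ,  0.        ,  1.        ]])}
top {'vertical_fov': 42.62871053541522, 'cx': 321.5082810901116, 'cy': 239.98597278722514, 'pose': array([[-0.01124955,  0.98680419, -0.1615269 ,  0.37932111],
       [-0.99953239, -0.00650402,  0.02987793, -0.10294032],
       [ 0.02843309,  0.16178748,  0.98641592,  0.96145744],
       [ 0.        ,  0.        ,  0.        ,  1.        ]])}
wrist {'vertical_fov': 65.70646984690485, 'cx': 315.1340987186468, 'cy': 239.52529998049943, 'tool_from_camera': array([[ 8.63139738e-04,  2.65940922e-01, -9.63988942e-01,
        -1.32253586e-01],
       [-2.38776869e-04,  9.63989329e-01,  2.65940814e-01,
         6.77133176e-02],
       [ 9.99999599e-01,  6.34176152e-07,  8.95558038e-04,
        -2.65149228e-04],
       [ 0.00000000e+00,  0.00000000e+00,  0.00000000e+00,
         1.00000000e+00]])}
{'time_s': 0.15, 'q': array([ 9.39680172e-01,  1.81414629e-01,  1.60779211e+00,  2.12219750e-05,
        1.35381979e+00, -2.06302308e-01]), 'dq': array([-0.00168407, -0.00302452, -0.00355171,  0.00093159,  0.00067712,
        0.00075905]), 'joint_efforts': array([ 1.30868684e-03, -4.45258999e+01, -3.51693714e+01, -2.58079099e-04,
        5.78691965e-03, -2.24338760e-05]), 'eef_pos': array([0.23671116, 0.5235517 , 0.24155956]), 'eef_rot': array([ 0.59369469, -0.38352995,  0.59464644,  0.38318012]), 'wrist_force': array([-0.1331478 , -0.45655508, -0.18240088]), 'torque': array([-0.00481912,  0.04715223, -0.00206388]), 'opening': 0.9998275096464753} 0.011
```

View pics/scene0.png

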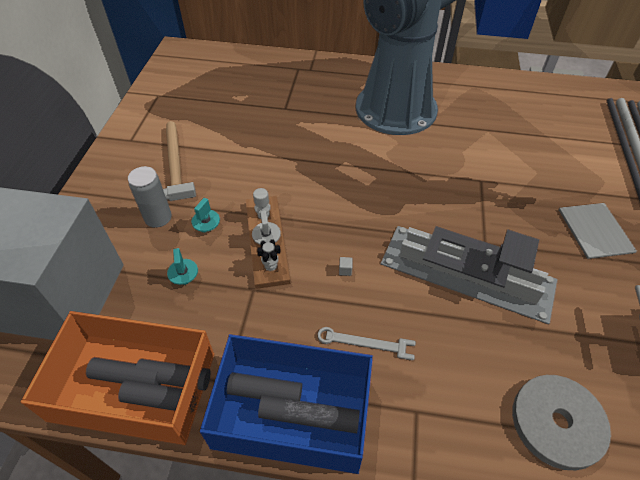

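View pics/top0.png

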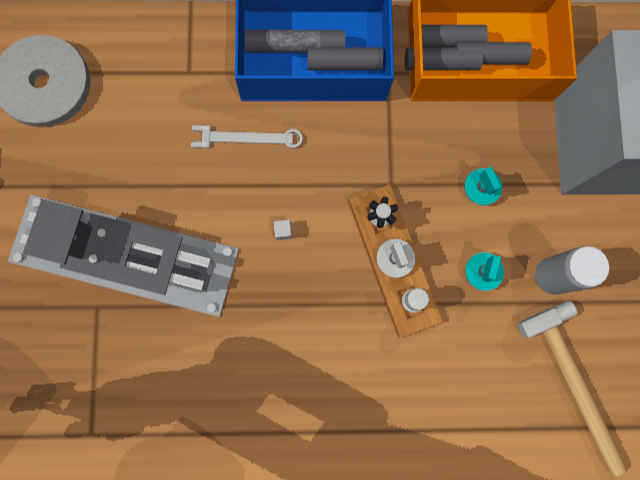

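View pics/wrist0.png

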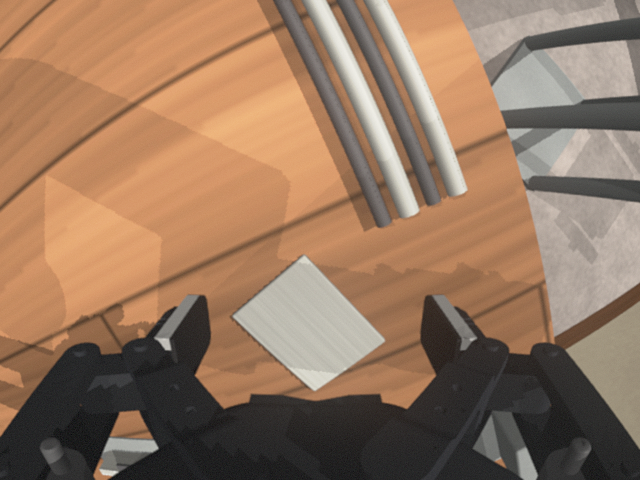

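```bash
python3 - <<'E'
import cv2,numpy as np
t=cv2.imread("pics/top0.png"); s=cv2.imread("pics/scene0.png")
a=cv2.resize(t[175:345,330:460],None,fx=4,fy=4,interpolation=2)[:600]; cv2.imwrite("pics/c1.png",cv2.resize(t[180:340,335:455],None,fx=3.7,fy=3.7,interpolation=2))
cv2.imwrite("pics/c2.png",cv2.resize(t[190:320,5:245],None,fx=3.3,fy=3.3,interpolation=2))
cv2.imwrite("pics/c3.png",cv2.resize(s[180:295,220:320],None,fx=5,fy=5,interpolation=2))
E
```

```text
(no output)
```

View pics/c1.png

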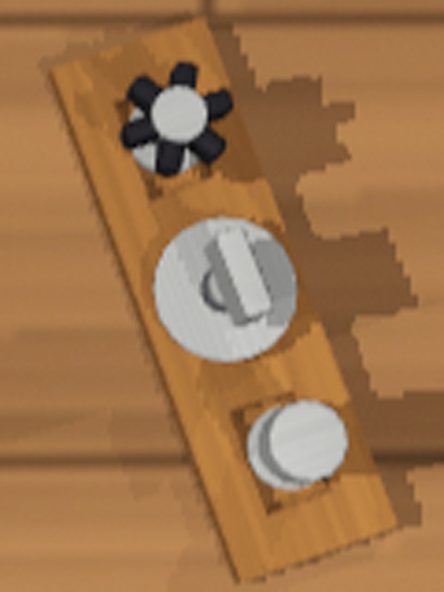

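View pics/c2.png

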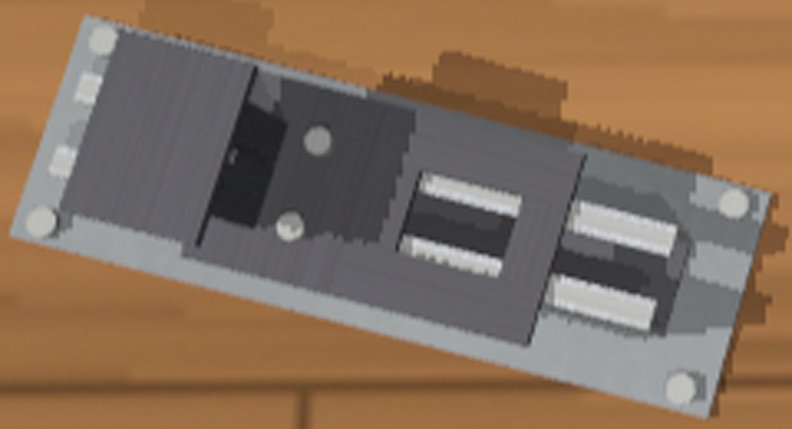

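View pics/c3.png

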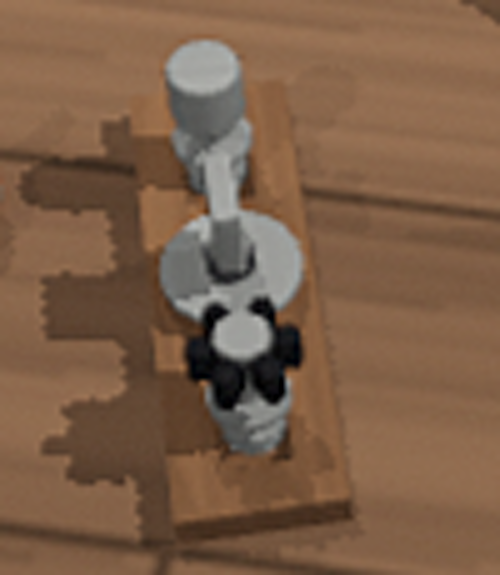

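```bash
cat > h.py <<'E'
import numpy as np, cv2
from bench import ctrl, eyes
from scipy.spatial.transform import Rotation as R
def ray(n,u,v,obs=None):
    m=eyes.camera_model(n); f=240/np.tan(np.radians(m["vertical_fov"]/2))
    x,y=u-m["cx"],v-m["cy"]
    if n=="wrist":
        r=np.hypot(x,y); th=r/f; d=np.array([np.sin(th)*x/r,-np.sin(th)*y/r,-np.cos(th)])
        T=np.eye(4); q=obs["eef_rot"]; T[:3,:3]=R.from_quat([q[1],q[2],q[3],q[0]]).as_matrix(); T[:3,3]=obs["eef_pos"]
        P=T@m["tool_from_camera"]
    else: d=np.array([x/f,-y/f,-1]); P=m["pose"]
    return P[:3,3],P[:3,:3]@d
def hit(n,u,v,z,obs=None):
    o,d=ray(n,u,v,obs); return o+d*(z-o[2])/d[2]
def proj(n,p,obs=None):
    m=eyes.camera_model(n); f=240/np.tan(np.radians(m["vertical_fov"]/2))
    if n=="wrist":
        T=np.eye(4); q=obs["eef_rot"]; T[:3,:3]=R.from_quat([q[1],q[2],q[3],q[0]]).as_matrix(); T[:3,3]=obs["eef_pos"]
        P=T@m["tool_from_camera"]
    else: P=m["pose"]
    c=P[:3,:3].T@(np.asarray(p)-P[:3,3])
    x,y,z=c[0],-c[1],-c[2]
    if n=="wrist":
        r=np.hypot(x,y); th=np.arctan2(r,z); s=f*th/r
    else: s=f/z
    return m["cx"]+s*x,m["cy"]+s*y
E
python3 - <<'E'
from h import *
def c1(x,y): return x/3.7+335,y/3.7+180
def c2(x,y): return x/3.3+5,y/3.3+190
print("grip",hit("top",*c1(244,273),.082))
a=hit("top",*c1(230,231),.082);b=hit("top",*c1(258,316),.082);print(a,b,np.linalg.norm(a-b),np.arctan2(*(a-b)[1::-1]))
W=[hit("top",*c2(*p),.054) for p in((420,172),(521,198),(503,276),(399,248))]
print("win",np.mean(W,0));[print(w) for w in W]
M=[hit("top",*c2(*p),.004) for p in((85,15),(772,192),(712,418),(10,237))]
[print("M",w) for w in M]
F=[hit("top",*c2(*p),.054) for p in((587,157),(530,346))]
[print("F",w) for w in F]
for z,p in((.016,(48,68)),(.016,(207,17)),(.016,(400,527)),(.016,(240,582))): print("rack",hit("top",*c1(*p),z))
for p in((180,113),(308,440)):print(hit("top",*c1(*p),.067))
o=ctrl.get_obs();q=o["eef_rot"];print(R.from_quat([q[1],q[2],q[3],q[0]]).as_matrix())
E
```

```text
grip [ 0.5023083  -0.24454085  0.082     ]
[ 0.51900473 -0.23955512  0.082     ] [ 0.48531365 -0.24948517  0.082     ] 0.03512398396537577 0.28662265994694175
win [0.50315734 0.13112095 0.054     ]
[0.52656147 0.15009199 0.054     ]
[0.51444291 0.10470593 0.054     ]
[0.47934951 0.11161293 0.054     ]
[0.49227548 0.15807293 0.054     ]
M [0.61167541 0.32553382 0.004     ]
M [ 0.52393387 -0.00223465  0.004     ]
M [0.41752816 0.02454676 0.004     ]
M [0.50509459 0.35335801 0.004     ]
F [0.53290893 0.0757394  0.054     ]
F [0.44806473 0.09873948 0.054     ]
rack [ 0.6003818  -0.17409536  0.016     ]
rack [ 0.62247909 -0.24280811  0.016     ]
rack [ 0.4048202  -0.31665166  0.016     ]
rack [ 0.38305335 -0.24936891  0.016     ]
[ 0.56964218 -0.22317136  0.067     ]
[ 0.43780137 -0.27013465  0.067     ]
[[-8.62779377e-04 -9.11113447e-01  4.12154755e-01]
 [-1.14543103e-03  4.12155538e-01  9.11112781e-01]
 [-9.99998972e-01  3.13994472e-04 -1.39921691e-03]]
```

step_arm:
  xyz:
    - [266,-393,10]
    - [266,-393,10]
    - [266,-393,10]
    - [266,-393,10]
    - [266,-393,10]
    - [266,-393,10]
    - [266,-393,10]
    - [266,-393,10]
    - [266,-393,10]
    - [266,-393,10]
  spin: [0.73,0.73,0.73,0.73,0.73,0.73,0.73,0.73,0.73,0.73]
  fingers: [100,100,100,100,100,100,100,100,100,100]

```text
time_s: 1.15
eef_pos: [0.5033, 0.1295, 0.2522]
eef_rot: [0.418, -0.57, 0.418, 0.57]
wrist_force: [0.1, 0.1, 0.4]
opening: 0.998
```

step_arm:
  xyz:
    - [0,0,0]
    - [0,0,0]
    - [0,0,0]
  spin: [0,0,0]
  fingers: [100,100,100]

```text
time_s: 1.45
eef_pos: [0.5019, 0.1321, 0.2519]
eef_rot: [0.418, -0.57, 0.418, 0.571]
wrist_force: [-0.1, -0.4, 0.2]
opening: 1.0
```

```bash
python3 - <<'E'
from h import *
import pickle
o=ctrl.get_obs(); im=eyes.camera("wrist"); cv2.imwrite("pics/w1.png",im[:,:,::-1]); pickle.dump(o,open("w1.pkl","wb"))
print(o)
E
```

```text
{'time_s': 1.45, 'q': array([ 2.80739431e-02,  4.70066088e-02,  1.73474528e+00,  3.94294235e-04,
        1.36092053e+00, -1.84845929e+00]), 'dq': array([ 0.02337572, -0.00595625,  0.00277029, -0.00200157, -0.00113105,
       -0.00067565]), 'joint_efforts': array([-1.01038847e+00, -3.74065304e+01, -3.55310619e+01, -5.77534048e-02,
       -2.92354479e-02, -4.84410702e-04]), 'eef_pos': array([0.50194005, 0.13206036, 0.25187819]), 'eef_rot': array([ 0.41792912, -0.56990366,  0.41818231,  0.57067384]), 'wrist_force': array([-0.13308701, -0.37437006,  0.19610433]), 'torque': array([0.00303957, 0.00918171, 0.02331299]), 'opening': 1.0000867021968662}
```

View pics/w1.png

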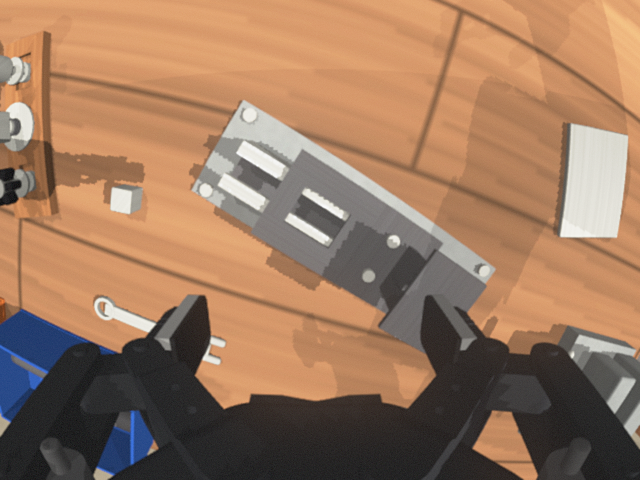

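```bash
python3 - <<'E'
import cv2
t=cv2.imread("pics/w1.png")
cv2.imwrite("pics/c4.png",cv2.resize(t[130:260,230:400],None,fx=4.6,fy=4.6,interpolation=2))
E
```

```text
(no output)
```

View pics/c4.png

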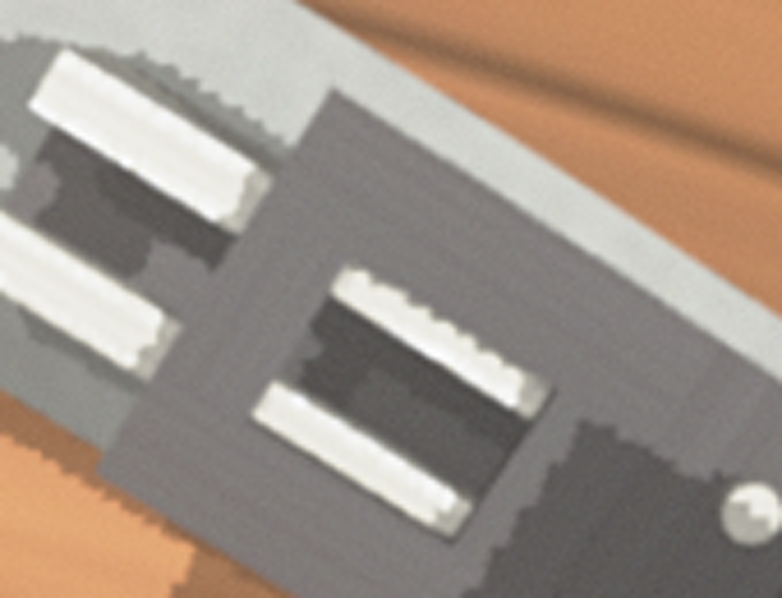

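```bash
python3 - <<'E'
from h import *
import pickle
o=pickle.load(open("w1.pkl","rb"))
c=lambda x,y:(x/4.6+230,y/4.6+130)
H=lambda p,z:hit("wrist",*c(*p),z,o)
W=[H(p,.054) for p in((345,262),(555,388),(457,543),(250,410))]
[print("w",w) for w in W]; ctr=np.mean(W,0); print(ctr)
for i in range(4):
    d=W[(i+1)%4]-W[i]; print(np.linalg.norm(d),np.arctan2(d[1],d[0]))
th=1.309; Y=np.array([np.cos(th),np.sin(th),0]);X=np.array([Y[1],-Y[0],0])
L=lambda p:(round(1e3*np.dot(p-ctr,X),1),round(1e3*np.dot(p-ctr,Y),1))
print([L(w) for w in W])
print("inner A",[L(H(p,.049)) for p in((330,295),(522,418))])
print("inner B",[L(H(p,.049)) for p in((275,380),(470,497))])
# outer strut edges outside the foot
print("strut outside",[L(H(p,.049)) for p in((65,48),(270,178),(28,105),(232,235),(0,212),(180,322),(145,380))])
# foot corners
print("foot",[L(H(p,.054)) for p in((335,90),(98,468))])
# table edge in w1
for p in((440,243),(379,325)): print("table",L(hit("wrist",*p,.115,o)))
E
```

```text
w [0.48009032 0.11571692 0.054     ]
w [0.4914649  0.16262928 0.054     ]
w [0.52764256 0.15402349 0.054     ]
w [0.51384794 0.10645402 0.054     ]
[0.50326143 0.13470593 0.054     ]
0.04827162999101586 1.3329224091740282
0.037187127801562775 -0.23353550647577062
0.04952924688867688 -1.853043527402618
0.035005400822567416 2.8737894255268595
[(np.float64(-17.5), np.float64(-24.3)), (np.float64(-18.6), np.float64(23.9)), (np.float64(18.6), np.float64(25.0)), (np.float64(17.5), np.float64(-24.5))]
inner A [(np.float64(-9.7), np.float64(-23.1)), (np.float64(-9.3), np.float64(22.7))]
inner B [(np.float64(10.7), np.float64(-23.3)), (np.float64(10.1), np.float64(22.8))]
strut outside [(np.float64(-23.9), np.float64(-93.6)), (np.float64(-23.1), np.float64(-45.4)), (np.float64(-10.4), np.float64(-94.2)), (np.float64(-9.5), np.float64(-45.8)), (np.float64(10.9), np.float64(-88.1)), (np.float64(10.8), np.float64(-45.6)), (np.float64(24.7), np.float64(-45.5))]
foot [(np.float64(-44.7), np.float64(-43.8)), (np.float64(44.1), np.float64(-44.4))]
table (np.float64(-45.5), np.float64(84.4))
table (np.float64(38.0), np.float64(84.3))
```

step_arm:
  xyz:
    - [0,-377,0]
    - [0,-377,0]
    - [0,-377,0]
    - [0,-377,0]
    - [0,-377,0]
    - [0,-377,0]
    - [0,-377,0]
    - [0,-377,0]
    - [0,-377,0]
    - [0,-377,0]
  spin: [0,0,0,0,0,0,0,0,0,0]
  fingers: [100,100,100,100,100,100,100,100,100,100]

```text
time_s: 2.5
eef_pos: [0.5028, -0.2444, 0.252]
eef_rot: [0.418, -0.57, 0.418, 0.571]
wrist_force: [-0.1, -0.0, -0.4]
opening: 1.0
```

step_arm:
  xyz:
    - [0,0,-60]
    - [0,0,-60]
    - [0,0,-60]
    - [0,0,-60]
  spin: [0,0,0,0]
  fingers: [100,100,100,100]

```text
time_s: 2.9
eef_pos: [0.5034, -0.2448, 0.1935]
eef_rot: [-0.418, 0.571, -0.418, -0.57]
wrist_force: [-0.6, -0.3, 0.2]
opening: 0.996
```

```bash
python3 - <<'E'
from h import *
import pickle
o=ctrl.get_obs(); im=eyes.camera("wrist")[:,:,::-1]; cv2.imwrite("pics/w2.png",im); pickle.dump(o,open("w2.pkl","wb"))
print(o['eef_pos'],o['q'])
u,v=proj("wrist",[.5023,-.2445,.082],o);print(u,v)
E
```

```text
[ 0.50335337 -0.24480755  0.19349975] [-6.64751537e-01  1.94908980e-01  1.69350317e+00  6.72798874e-05
  1.25235674e+00 -2.54246001e+00]
316.27998918232095 239.12297524917966
```

View pics/w2.png

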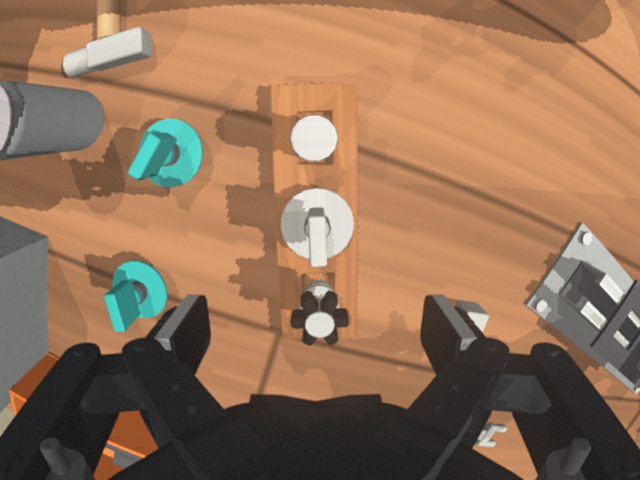

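```bash
python3 - <<'E'
import cv2
t=cv2.imread("pics/w2.png")
cv2.imwrite("pics/c5.png",cv2.resize(t[180:280,270:370],None,fx=6,fy=6,interpolation=2))
E
```

```text
(no output)
```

View pics/c5.png

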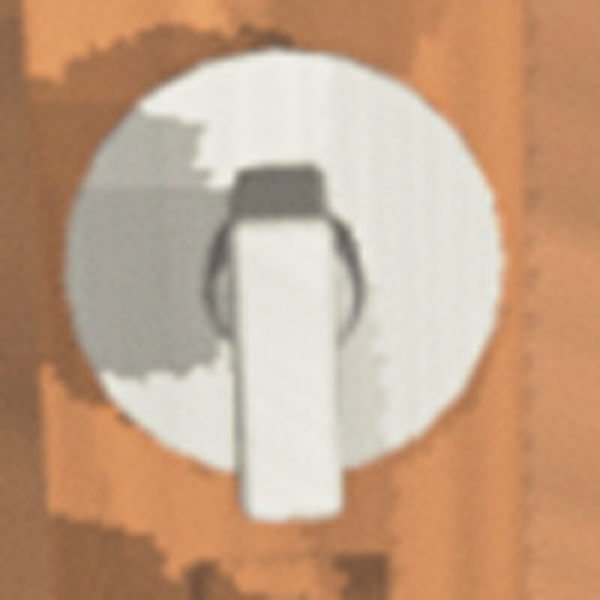

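```bash
python3 - <<'E'
from h import *
import pickle
o=pickle.load(open("w2.pkl","rb"))
P=[hit("wrist",x/6+270,y/6+180,.082,o) for x,y in((232,222),(334,219),(343,519),(244,520))]
[print(p) for p in P]; print(np.mean(P,0)); 
a=(P[0]+P[1])/2;b=(P[2]+P[3])/2;d=b-a;print(np.linalg.norm(d),np.arctan2(d[1],d[0]))
for i,j in((0,3),(1,2)):
    d=P[j]-P[i];print(np.arctan2(d[1],d[0]))
q=o['eef_rot'];m=R.from_quat([*q[1:],q[0]]).as_matrix();print(np.arctan2(m[1,2],m[0,2]))
E
```

```text
[ 0.48918901 -0.25401412  0.082     ]
[ 0.48542042 -0.24326151  0.082     ]
[ 0.51883728 -0.23130047  0.082     ]
[ 0.5224168  -0.24220728  0.082     ]
[ 0.50396588 -0.24269585  0.082     ]
0.0353780339860004 0.34257420949204737
0.34141527204079064
0.3437256410078996
1.877687270125205
```

step_arm:
  xyz:
    - [0,1,-50]
    - [0,1,-90]
    - [0,1,-120]
    - [0,1,-131]
    - [0,1,-131]
    - [0,1,-131]
  spin: [0.03,0.03,0.03,0.03,0.03,0.03]
  fingers: [80,60,60,60,60,60]

```text
time_s: 3.55
eef_pos: [0.5041, -0.2456, 0.0634]
eef_rot: [-0.409, 0.578, -0.41, -0.575]
wrist_force: [-0.2, 0.6, 0.3]
opening: 0.601
```

```bash
python3 - <<'E'
from h import *
o=ctrl.get_obs(); im=eyes.camera("wrist")[:,:,::-1]; cv2.imwrite("pics/w3.png",im)
print(o['eef_pos'],o['wrist_force'],o['opening'])
E
```

```text
[ 0.50411391 -0.24562296  0.06344256] [-0.24856162  0.63986115  0.30229465] 0.6012928847126086
```

View pics/w3.png

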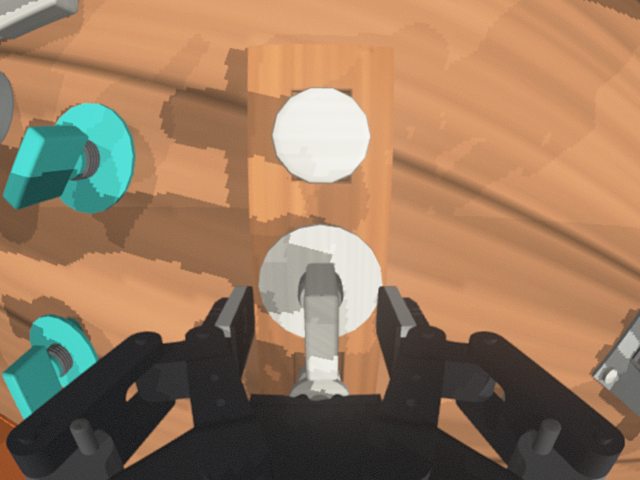

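step_arm:
  xyz:
    - [-1,2,-2]
    - [-1,2,-2]
    - [-1,2,-2]
    - [-1,2,-2]
    - [-1,2,-2]
    - [-1,2,-2]
    - [-1,2,-2]
    - [-1,2,-2]
    - [-1,2,-2]
    - [-1,2,-2]
  spin: [0,0,0,0,0,0,0,0,0,0]
  fingers: [60,30,25,20,15,10,5,0,0,0]

```text
time_s: 4.6
eef_pos: [0.5018, -0.2427, 0.0595]
eef_rot: [-0.41, 0.577, -0.41, -0.576]
wrist_force: [0.4, 0.1, 4.6]
opening: 0.13
```

step_arm:
  xyz:
    - [0,0,0]
    - [0,0,0]
    - [0,0,0]
  spin: [0,0,0]
  fingers: [0,0,0]

```text
time_s: 4.9
eef_pos: [0.5018, -0.2427, 0.0595]
eef_rot: [-0.41, 0.577, -0.41, -0.576]
wrist_force: [-0.6, 0.4, 4.3]
opening: 0.129
```

step_arm:
  xyz:
    - [0,0,15]
    - [0,0,35]
    - [0,0,70]
    - [0,0,110]
    - [0,0,130]
    - [0,0,130]
    - [0,0,130]
  spin: [0,0,0,0,0,0,0]
  fingers: [0,0,0,0,0,0,0]

```text
time_s: 5.6
eef_pos: [0.5012, -0.2423, 0.1888]
eef_rot: [0.41, -0.576, 0.41, 0.577]
wrist_force: [0.1, -0.2, -2.0]
opening: 0.133
```

```bash
python3 - <<'E'
from h import *
import pickle
o=ctrl.get_obs(); im=eyes.camera("wrist")[:,:,::-1]; cv2.imwrite("pics/w4.png",im); pickle.dump(o,open("w4.pkl","wb"))
print(o['eef_pos'],o['wrist_force'],o['opening'])
im=eyes.camera("scene")[:,:,::-1]; cv2.imwrite("pics/s4.png",cv2.resize(im[130:330,180:420],None,fx=3,fy=3))
E
```

```text
[ 0.50119194 -0.24226939  0.18879279] [ 0.1037232  -0.22596952 -1.98252757] 0.1334123871059625
```

View pics/w4.png

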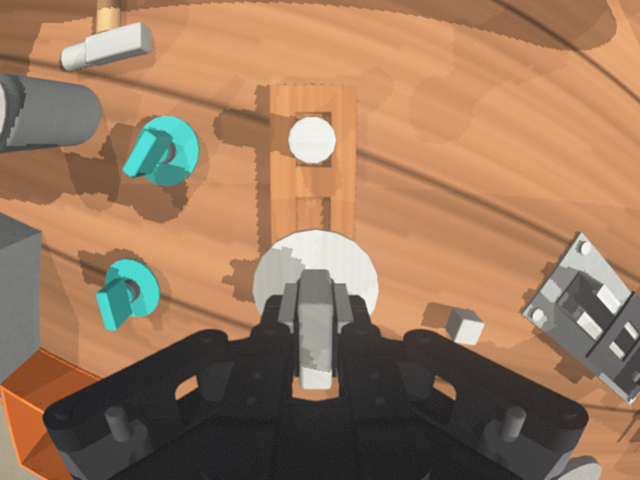

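View pics/s4.png

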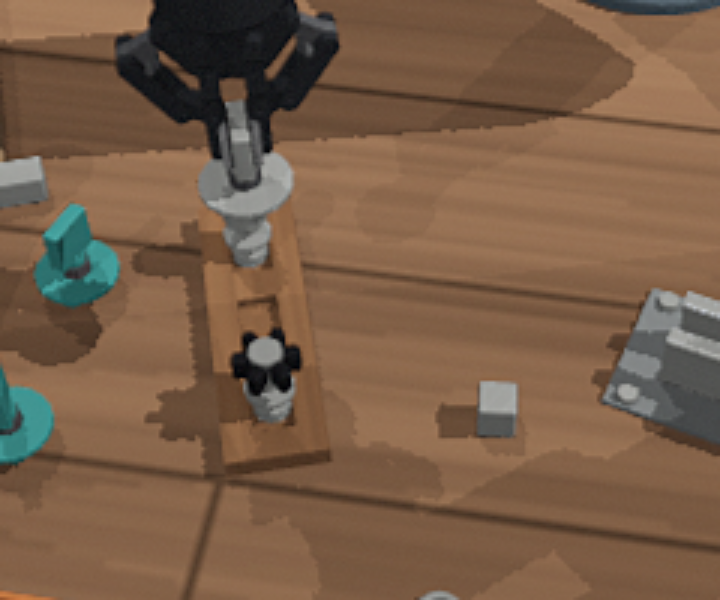

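```bash
python3 - <<'E'
import cv2
t=cv2.imread("pics/w4.png")
cv2.imwrite("pics/c6.png",cv2.resize(t[220:400,240:400],None,fx=3.3,fy=3.3,interpolation=2))
E
```

```text
(no output)
```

View pics/c6.png

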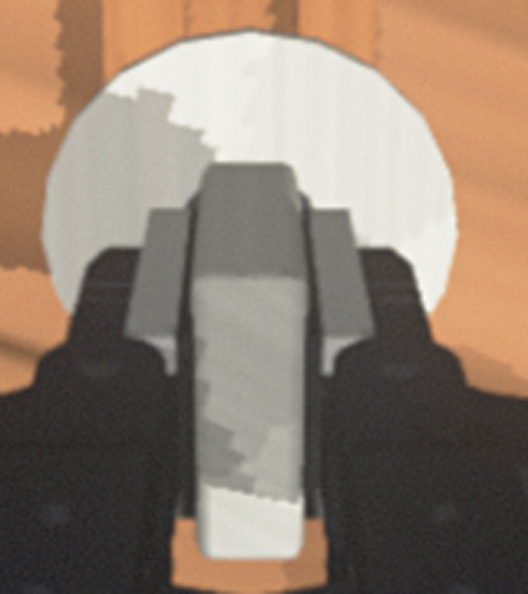

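```bash
python3 - <<'E'
from h import *
import pickle
o=pickle.load(open("w4.pkl","rb"))
q=o['eef_rot'];m=R.from_quat([*q[1:],q[0]]).as_matrix();p=o['eef_pos']
c=lambda x,y:(x/3.3+240,y/3.3+220)
def T(x,y,h): return 1e3*m.T@(hit("wrist",*c(x,y),p[2]+h,o)-p)
for h in(.0205,.0225,.0245):
  print(h,T(248,275,h),T(250,557,h),T(192,277,h),T(306,277,h))
for h in(-.0295,):
  print("washer",T(250,30,h),T(43,215,h),T(458,215,h))
print("yaw",np.arctan2(m[1,2],m[0,2]), m[:,0])
E
```

```text
0.0205 [-20.49451484  15.15699616  -0.06070629] [-20.50748863 -20.77151596   0.15763947] [-20.49746054  14.9203785   -5.68245694] [-20.49164151  14.91377887   5.76233097]
0.0225 [-22.49417183  16.09964173  -0.06050206] [-22.50691348 -19.18601629   0.15393693] [-22.49706482  15.86725777  -5.58166504] [-22.49134991  15.86077622   5.65834599]
0.0245 [-24.49382881  17.0422873   -0.06029783] [-24.50633833 -17.60051661   0.15023439] [-24.4966691   16.81413704  -5.48087313] [-24.4910583   16.80777358   5.554361  ]
washer [29.51035814 28.12650517  0.21415886] [ 29.48529528   0.84516763 -29.52557034] [29.51562935  0.80783665 30.13712695]
yaw 1.9060102862146255 [-5.11252869e-04  3.60533580e-04 -9.99999804e-01]
```

step_arm:
  xyz:
    - [0,25,0]
    - [0,65,0]
    - [1,110,0]
    - [1,155,0]
    - [1,200,0]
    - [1,245,0]
    - [2,290,0]
    - [2,330,0]
    - [2,360,0]
    - [2,374,0]
  spin: [0.1,0.2,0.3,0.4,0.5,0.6,0.7,0.8,0.9,0.974]
  fingers: [0,0,0,0,0,0,0,0,0,0]

```text
time_s: 6.7
eef_pos: [0.5019, 0.134, 0.1871]
eef_rot: [0.09, -0.7, 0.09, 0.703]
wrist_force: [0.6, -0.0, -1.5]
opening: 0.132
```

step_arm:
  xyz:
    - [0,0,-20]
    - [0,0,-45]
    - [0,0,-60]
    - [0,0,-63]
    - [0,0,-63]
    - [0,0,-63]
  spin: [0,0,0,0,0,0]
  fingers: [0,0,0,0,0,0]

```text
time_s: 7.3
eef_pos: [0.5039, 0.1313, 0.1265]
eef_rot: [-0.092, 0.701, -0.092, -0.701]
wrist_force: [1.8, -0.5, -1.6]
opening: 0.133
```

```bash
python3 - <<'E'
from h import *
import pickle
for n in("wrist","scene","top"):
    o=ctrl.get_obs(); im=eyes.camera(n)[:,:,::-1]; cv2.imwrite(f"pics/{n}5.png",im)
    if n=="wrist": pickle.dump(o,open("w5.pkl","wb"))
q=o['eef_rot'];m=R.from_quat([*q[1:],q[0]]).as_matrix()
print(o['eef_pos'],o['wrist_force'],o['opening'],np.arctan2(m[1,2],m[0,2]),o['q'])
s=cv2.imread("pics/scene5.png"); cv2.imwrite("pics/c7.png",cv2.resize(s[150:330,360:580],None,fx=3.3,fy=3.3,interpolation=2))
E
```

```text
[0.50432242 0.13137135 0.12713014] [ 0.25572394  1.02983127 -0.75503151] 0.1334708884840537 2.8798923268398524 [ 2.68100045e-02  1.98194638e-01  1.83963530e+00  1.77350949e-05
  1.10221734e+00 -2.85309066e+00]
```

View pics/wrist5.png

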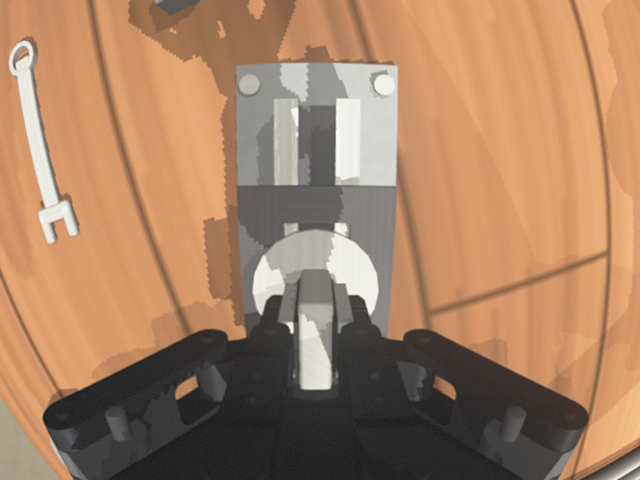

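View pics/c7.png

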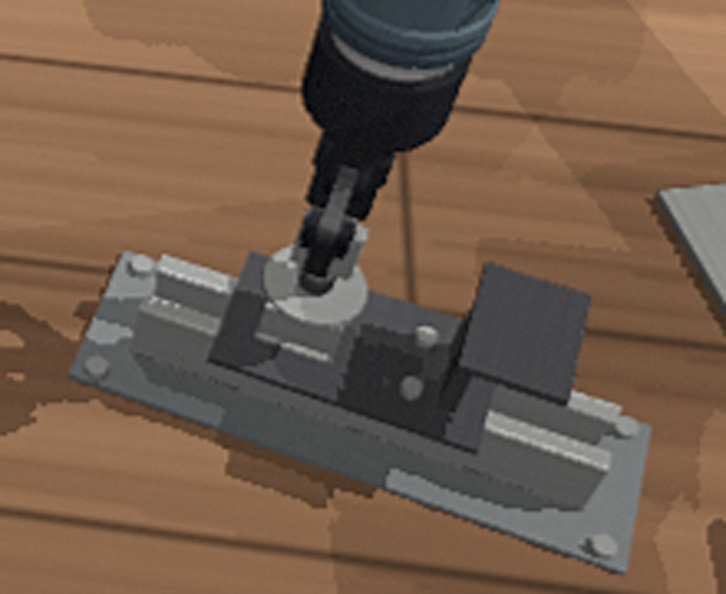

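View pics/top5.png

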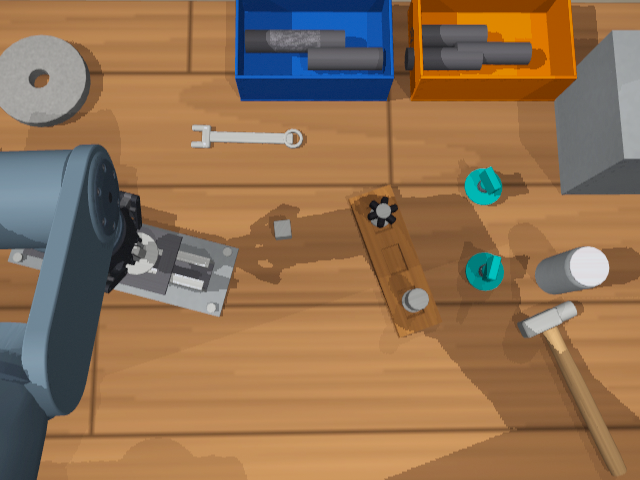

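```bash
python3 - <<'E'
import cv2
t=cv2.imread("pics/wrist5.png")
cv2.imwrite("pics/c8.png",cv2.resize(t[60:260,220:420],None,fx=3,fy=3,interpolation=2))
E
```

```text
(no output)
```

View pics/c8.png

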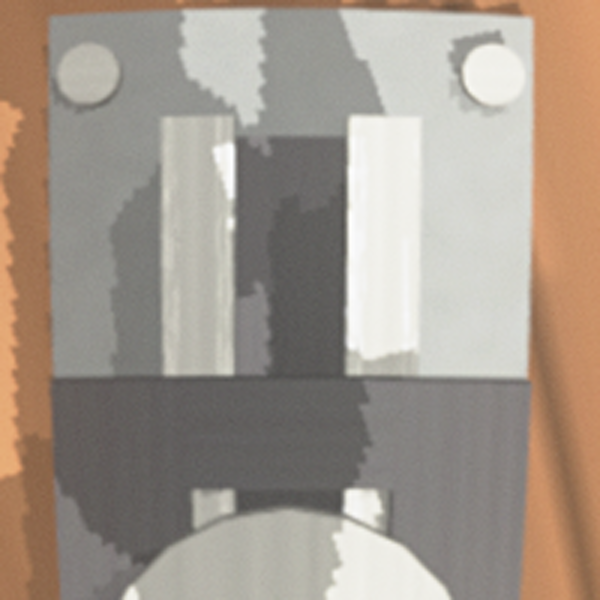

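```bash
python3 - <<'E'
from h import *
import pickle
o=pickle.load(open("w5.pkl","rb"))
q=o['eef_rot'];m=R.from_quat([*q[1:],q[0]]).as_matrix();p=o['eef_pos']
c=lambda x,y:(x/3+220,y/3+60)
def T(x,y,z): return np.round(1e3*m.T@(hit("wrist",*c(x,y),z,o)-p),1)[1:]
print("strut outer", T(161,118,.049),T(421,118,.049),T(160,375,.049),T(421,375,.049))
print("slot", T(236,135,.049),T(347,135,.049),T(235,372,.049),T(346,372,.049))
print("slot in window",T(235,500,.049),T(344,500,.049))
print("window edge", T(192,489,.054),T(391,491,.054),"foot",T(52,379,.054),T(530,379,.054))
print("mount",T(48,15,.004),T(531,15,.004))
E
```

```text
strut outer [ 90.8 -22.6] [90.8 25.6] [ 42.  -23.3] [42.  26.2]
slot [87.3 -8.7] [87.3 11.9] [42.5 -9.1] [42.5 11.9]
slot in window [17.6 -9.3] [17.6 11.8]
window edge [ 20.9 -17.2] [20.5 20.4] foot [ 42.2 -43.2] [42.2 46.3]
mount [121.3 -53.6] [121.4  56.6]
```

step_arm:
  xyz:
    - [-1,1.4,-8]
    - [-1,1.4,-16]
    - [-1,1.4,-19]
    - [-1,1.4,-19]
    - [-1,1.4,-19]
  spin: [0,0,0,0,0]
  fingers: [0,0,0,0,0]

```text
time_s: 7.95
eef_pos: [0.5026, 0.1328, 0.1071]
eef_rot: [0.092, -0.701, 0.092, 0.701]
wrist_force: [-0.2, -0.3, -2.4]
opening: 0.132
```

```bash
python3 - <<'E'
from h import *
import pickle
o=ctrl.get_obs(); im=eyes.camera("wrist")[:,:,::-1]; cv2.imwrite("pics/wrist6.png",im);pickle.dump(o,open("w6.pkl","wb"))
print(o['eef_pos'],o['wrist_force'])
im=eyes.camera("scene")[:,:,::-1]; cv2.imwrite("pics/s6.png",cv2.resize(im[200:300,390:510],None,fx=6,fy=6,interpolation=2))
cv2.imwrite("pics/c9.png",cv2.resize(cv2.imread("pics/wrist6.png")[60:260,220:420],None,fx=3,fy=3,interpolation=2))
E
```

```text
[0.50259132 0.13278018 0.10710166] [-0.18048424 -0.26055968 -2.35846464]
```

View pics/s6.png

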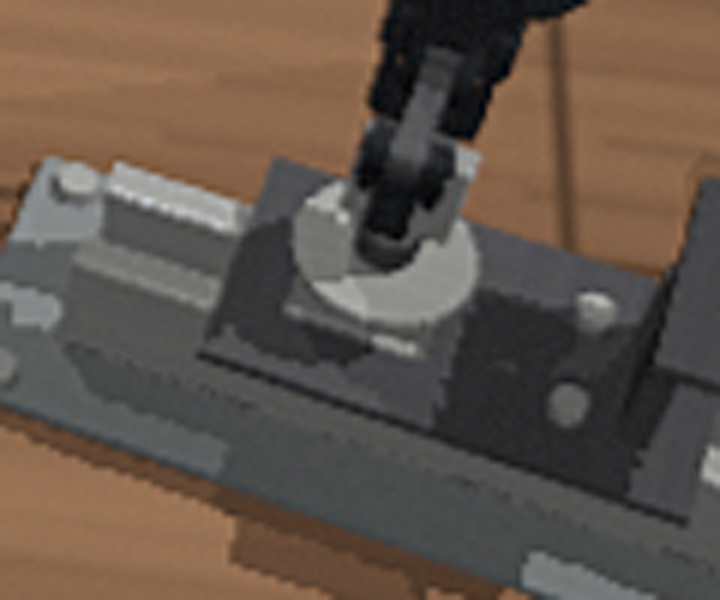

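View pics/c9.png

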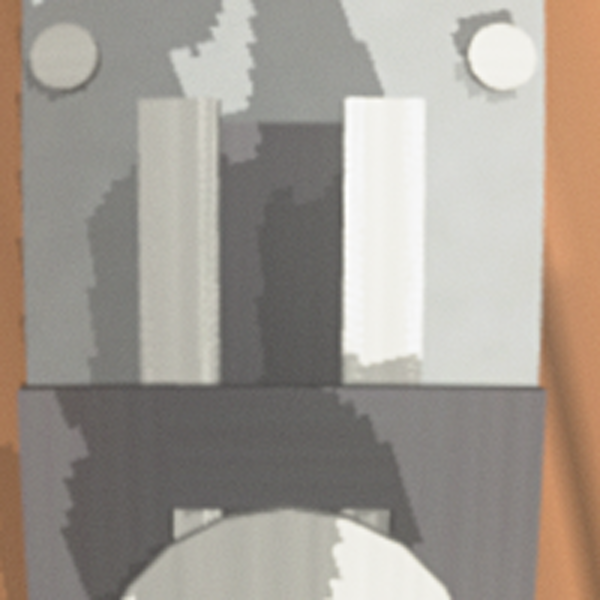

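```bash
python3 - <<'E'
from h import *
import pickle
o=pickle.load(open("w6.pkl","rb"))
q=o['eef_rot'];m=R.from_quat([*q[1:],q[0]]).as_matrix();p=o['eef_pos']
c=lambda x,y:(x/3+220,y/3+60)
def T(x,y,z): return np.round(1e3*m.T@(hit("wrist",*c(x,y),z,o)-p),1)[1:]
print("strut outer", T(137,98,.049),T(426,98,.049),T(139,382,.049),T(425,382,.049))
print("slot", T(219,125,.049),T(343,125,.049),T(219,380,.049),T(343,380,.049))
print("window edge", T(173,510,.054),T(392,510,.054),"foot",T(19,386,.054),T(545,386,.054))
print(m)
E
```

```text
strut outer [ 92.3 -24.6] [92.2 24.1] [ 43.2 -24.8] [43.2 24.5]
slot [ 87.2 -10.7] [87.2 10.1] [ 43.5 -11. ] [43.4 10.3]
window edge [ 21.7 -18.9] [21.7 18.7] foot [ 43.6 -45. ] [43.5 44.6]
[[-3.52845738e-04 -2.58604410e-01 -9.65983248e-01]
 [-2.35682884e-05 -9.65983305e-01  2.58604434e-01]
 [-9.99999937e-01  1.14014044e-04  3.34748229e-04]]
```

step_arm:
  xyz:
    - [0,0,-1]
    - [0,0,-2]
    - [0,0,-3]
    - [0,0,-4]
    - [0,0,-4]
  spin: [0,0,0,0,0]
  fingers: [0,0,0,0,0]

```text
time_s: 8.55
eef_pos: [0.5025, 0.1328, 0.1031]
eef_rot: [0.092, -0.701, 0.092, 0.701]
wrist_force: [0.1, 0.4, -1.5]
opening: 0.132
```

step_arm:
  xyz:
    - [0,0,-1]
    - [0,0,-2]
    - [0,0,-2]
  spin: [0,0,0]
  fingers: [0,0,0]

```text
time_s: 8.85
eef_pos: [0.5025, 0.1328, 0.1011]
eef_rot: [0.092, -0.701, 0.092, 0.701]
wrist_force: [-0.6, 0.2, -2.0]
opening: 0.13
```

step_arm:
  xyz:
    - [0,0,-1]
    - [0,0,-2]
    - [0,0,-2]
  spin: [0,0,0]
  fingers: [0,0,0]

```text
time_s: 9.15
eef_pos: [0.5025, 0.1328, 0.0991]
eef_rot: [0.092, -0.701, 0.092, 0.701]
wrist_force: [-0.2, -0.2, -1.3]
opening: 0.132
```

step_arm:
  xyz:
    - [0,0,-1]
    - [0,0,-2]
    - [0,0,-2]
  spin: [0,0,0]
  fingers: [0,0,0]

```text
time_s: 9.45
eef_pos: [0.5025, 0.1328, 0.0971]
eef_rot: [0.092, -0.701, 0.092, 0.701]
wrist_force: [-0.8, 0.2, -1.9]
opening: 0.135
```

step_arm:
  xyz:
    - [0,0,-1]
    - [0,0,-2]
    - [0,0,-3]
    - [0,0,-3]
  spin: [0,0,0,0]
  fingers: [0,0,0,0]

```text
time_s: 9.85
eef_pos: [0.5025, 0.1328, 0.0941]
eef_rot: [0.092, -0.701, 0.092, 0.701]
wrist_force: [0.4, -0.6, -1.9]
opening: 0.134
```

step_arm:
  xyz:
    - [0,0,-1]
    - [0,0,-2]
    - [0,0,-3]
    - [0,0,-4]
    - [0,0,-4]
  spin: [0,0,0,0,0]
  fingers: [0,0,0,0,0]

```text
time_s: 10.35
eef_pos: [0.5025, 0.1328, 0.0901]
eef_rot: [0.092, -0.701, 0.092, 0.701]
wrist_force: [0.0, -0.1, -1.6]
opening: 0.132
```

step_arm:
  xyz:
    - [0,0,-1]
    - [0,0,-2]
    - [0,0,-2]
    - [0,0,-2]
  spin: [0,0,0,0]
  fingers: [0,0,0,0]

```text
time_s: 10.75
eef_pos: [0.5027, 0.1328, 0.0883]
eef_rot: [0.092, -0.701, 0.092, 0.701]
wrist_force: [-0.1, -0.4, -2.0]
opening: 0.131
```

step_arm:
  xyz:
    - [0,0,-1]
    - [0,0,-1]
    - [0,0,-1]
  spin: [0,0,0]
  fingers: [0,0,0]

```text
time_s: 11.05
eef_pos: [0.5029, 0.1328, 0.0875]
eef_rot: [-0.092, 0.701, -0.092, -0.701]
wrist_force: [-0.2, -0.5, 0.1]
opening: 0.133
```

step_arm:
  xyz:
    - [0,0,-1]
    - [0,0,-1]
    - [0,0,-1]
  spin: [0,0,0]
  fingers: [0,0,0]

```text
time_s: 11.35
eef_pos: [0.5029, 0.1328, 0.0866]
eef_rot: [-0.092, 0.701, -0.092, -0.701]
wrist_force: [-1.6, 0.0, 5.1]
opening: 0.131
```

step_arm:
  xyz:
    - [0,0,-1]
    - [0,0,-1]
    - [0,0,-1]
  spin: [0,0,0]
  fingers: [0,0,0]

```text
time_s: 11.65
eef_pos: [0.5029, 0.1328, 0.0855]
eef_rot: [-0.092, 0.701, -0.092, -0.701]
wrist_force: [-2.1, 0.0, 5.5]
opening: 0.132
```

step_arm:
  xyz:
    - [0,0,-1]
    - [0,0,-2]
    - [0,0,-3]
    - [0,0,-3]
    - [0,0,-3]
  spin: [0,0,0,0,0]
  fingers: [0,0,0,0,0]

```text
time_s: 12.15
eef_pos: [0.5029, 0.1328, 0.0829]
eef_rot: [-0.092, 0.701, -0.092, -0.701]
wrist_force: [-3.5, -0.9, 8.6]
opening: 0.131
```

step_arm:
  xyz:
    - [0,0,-1]
    - [0,0,-1]
    - [0,0,-1]
    - [0,0,-1]
  spin: [0,0,0,0]
  fingers: [0,0,0,0]

```text
time_s: 12.55
eef_pos: [0.5029, 0.1328, 0.082]
eef_rot: [-0.092, 0.701, -0.092, -0.701]
wrist_force: [-2.9, 0.1, 10.0]
opening: 0.131
```

step_arm:
  xyz:
    - [0,0,-0.5]
    - [0,0,-1]
    - [0,0,-1]
    - [0,0,-1]
  spin: [0,0,0,0]
  fingers: [0,0,0,0]

```text
time_s: 12.95
eef_pos: [0.5029, 0.1328, 0.0811]
eef_rot: [-0.092, 0.701, -0.092, -0.701]
wrist_force: [-4.6, -0.4, 10.3]
opening: 0.13
```

step_arm:
  xyz:
    - [0,0,-0.5]
    - [0,0,-0.5]
    - [0,0,-0.5]
  spin: [0,0,0]
  fingers: [0,0,0]

```text
time_s: 13.25
eef_pos: [0.5029, 0.1328, 0.0806]
eef_rot: [-0.092, 0.701, -0.092, -0.701]
wrist_force: [-3.5, -0.7, 11.6]
opening: 0.131
```

```bash
python3 - <<'E'
from h import *
o=ctrl.get_obs(); im=eyes.camera("wrist")[:,:,::-1]; cv2.imwrite("pics/wrist7.png",im)
fs=[o['wrist_force']]
for i in range(4): eyes.camera("wrist"); fs.append(ctrl.get_obs()['wrist_force'])
print(ctrl.get_obs()['eef_pos'],np.mean(fs,0),fs)
E
```

```text
[0.50292313 0.13282849 0.08065413] [-3.97128849 -0.48626175 11.14701401] [array([-3.49704704, -0.70978984, 11.58714556]), array([-4.42182496,  0.1055667 , 10.28279137]), array([-4.06350164, -0.64504974, 12.00924657]), array([-3.43196873, -0.11468132, 10.56536575]), array([-4.44210006, -1.06735455, 11.29052081])]
```

View pics/wrist7.png

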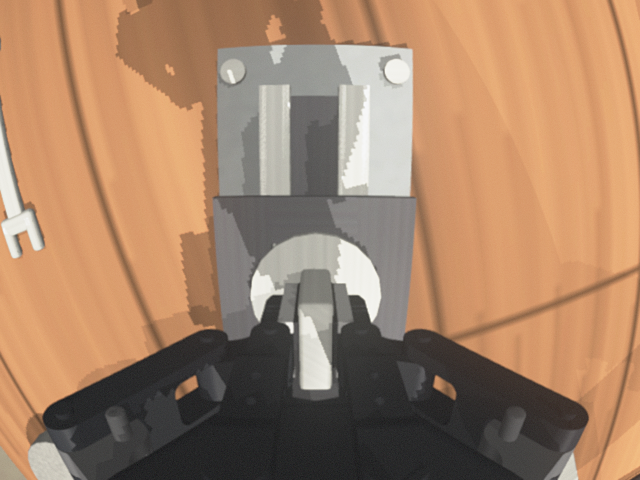

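step_arm:
  xyz:
    - [-0.3,0,-0.3]
    - [-0.5,0,-0.5]
    - [-0.5,0,-0.7]
    - [-0.5,0,-0.7]
    - [-0.5,0,-0.7]
  spin: [0,0,0,0,0]
  fingers: [0,0,0,0,0]

```text
time_s: 14.0
eef_pos: [0.5029, 0.1328, 0.0802]
eef_rot: [-0.092, 0.702, -0.092, -0.701]
wrist_force: [-3.3, -0.6, 12.6]
opening: 0.133
```

```bash
cat > f.py <<'E'
from h import *
fs=[ctrl.get_obs()]
for i in range(5): eyes.camera("wrist"); fs.append(ctrl.get_obs())
print(fs[-1]['time_s'],np.mean([f['eef_pos'] for f in fs],0).round(5),np.mean([f['wrist_force'] for f in fs],0).round(2),np.mean([f['torque'] for f in fs],0).round(3))
E
python3 f.py
```

```text
14.25 [0.50291 0.13282 0.08023] [-3.28 -0.15 11.82] [-0.044  0.65   0.003]
```

step_arm:
  xyz:
    - [0.5,0,-0.4]
    - [0.5,0,-0.7]
    - [0.5,0,-0.7]
    - [0.5,0,-0.7]
  spin: [0,0,0,0]
  fingers: [0,0,0,0]

```text
time_s: 14.65
eef_pos: [0.5029, 0.1328, 0.0794]
eef_rot: [-0.092, 0.701, -0.092, -0.701]
wrist_force: [-5.1, 0.9, 13.5]
opening: 0.13
```

```bash
python3 f.py
```

```text
14.9 [0.50294 0.13282 0.07944] [-5.1  -0.19 13.13] [-0.081  0.902  0.004]
```

step_arm:
  xyz:
    - [-0.5,0.1,0.2]
    - [-1,0.3,0.2]
    - [-1,0.3,0.2]
  spin: [0,0,0]
  fingers: [0,0,0]

```text
time_s: 15.2
eef_pos: [0.5029, 0.1328, 0.08]
eef_rot: [-0.092, 0.702, -0.092, -0.7]
wrist_force: [-1.7, -1.9, 12.4]
opening: 0.134
```

```bash
python3 f.py
```

```text
15.45 [0.50287 0.13285 0.07996] [-2.51 -1.68 12.21] [-0.237  0.52   0.011]
```

step_arm:
  xyz:
    - [-0.4,0.1,0]
    - [-0.7,0.2,0]
    - [-1,0.3,0]
    - [-1.2,0.5,0]
    - [-1.2,0.5,0]
    - [-1.2,0.5,0]
  spin: [-0.15,-0.3,-0.45,-0.6,-0.6,-0.6]
  fingers: [0,0,0,0,0,0]

```text
time_s: 16.05
eef_pos: [0.5025, 0.1337, 0.0803]
eef_rot: [-0.296, 0.644, -0.295, -0.641]
wrist_force: [-0.3, 0.4, 12.3]
opening: 0.132
```

```bash
python3 f.py; python3 -c "
from h import *
o=ctrl.get_obs();q=o['eef_rot'];m=R.from_quat([*q[1:],q[0]]).as_matrix();print(np.arctan2(m[1,2],m[0,2]),m[:,0]);cv2.imwrite('pics/wrist8.png',eyes.camera('wrist')[:,:,::-1])"
```

```text
16.3 [0.50253 0.13365 0.08032] [-0.5   0.09 11.95] [ 0.013  0.194 -0.146]
2.2795581292585037 [ 4.45557181e-03  2.64464867e-04 -9.99990039e-01]
```

View pics/wrist8.png

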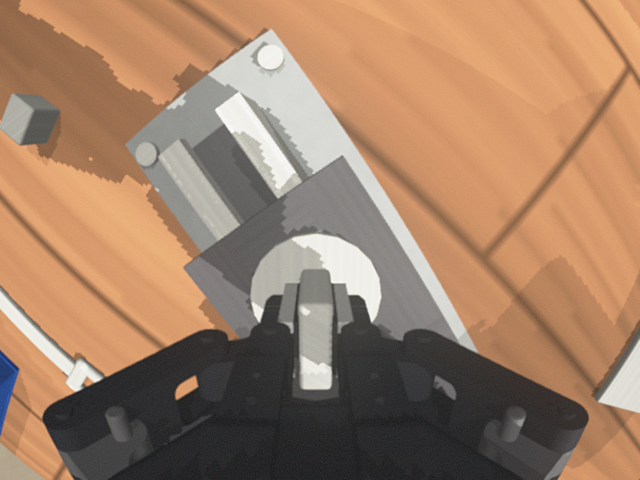

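step_arm:
  xyz:
    - [-0.1,0.2,-0.4]
    - [-0.2,0.4,-0.4]
    - [-0.3,0.6,-0.4]
    - [-0.3,0.7,-0.4]
    - [-0.3,0.7,-0.4]
  spin: [-0.15,-0.3,-0.45,-0.6,-0.6]
  fingers: [0,0,0,0,0]

```text
time_s: 16.85
eef_pos: [0.5023, 0.1344, 0.08]
eef_rot: [-0.474, 0.527, -0.472, -0.524]
wrist_force: [-0.8, 0.0, 12.0]
opening: 0.132
```

```bash
python3 f.py
```

```text
17.1 [0.50236 0.13441 0.08003] [-0.34  0.1  12.32] [ 0.037  0.198 -0.144]
```

step_arm:
  xyz:
    - [0,0.2,0]
    - [0,0.3,0]
    - [0,0.4,0]
    - [0,0.4,0]
    - [0,0.4,0]
  spin: [-0.15,-0.3,-0.371,-0.371,-0.371]
  fingers: [0,0,0,0,0]

```text
time_s: 17.6
eef_pos: [0.5025, 0.1348, 0.0801]
eef_rot: [0.563, -0.431, 0.56, 0.429]
wrist_force: [0.8, -0.3, 12.0]
opening: 0.135
```

```bash
python3 f.py; python3 -c "
from h import *
import pickle
o=ctrl.get_obs();q=o['eef_rot'];m=R.from_quat([*q[1:],q[0]]).as_matrix();print(np.arctan2(m[1,2],m[0,2]),m[:,0]);pickle.dump(o,open('w9.pkl','wb'));cv2.imwrite('pics/wrist9.png',eyes.camera('wrist')[:,:,::-1])"
```

```text
17.85 [0.50244 0.13482 0.08006] [-0.57 -0.24 12.09] [ 0.058  0.155 -0.135]
1.3085541778272436 [ 4.91177551e-03  4.25845617e-04 -9.99987846e-01]
```

View pics/wrist9.png

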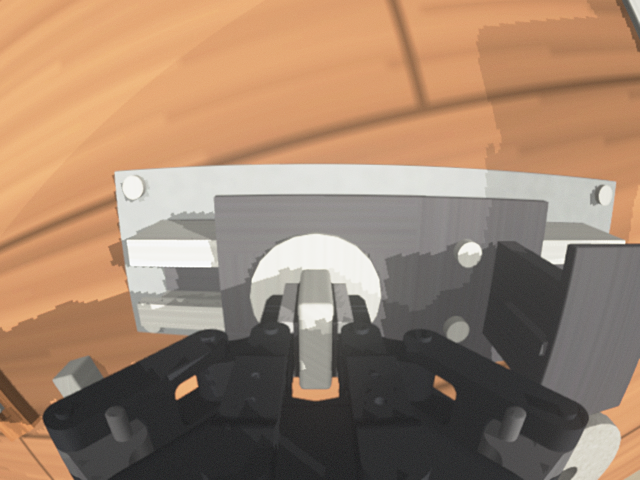

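```bash
python3 - <<'E'
import cv2
t=cv2.imread("pics/wrist9.png")
cv2.imwrite("pics/c10.png",cv2.resize(t[150:400,110:400],None,fx=2.7,fy=2.35,interpolation=2))
E
```

```text
(no output)
```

View pics/c10.png

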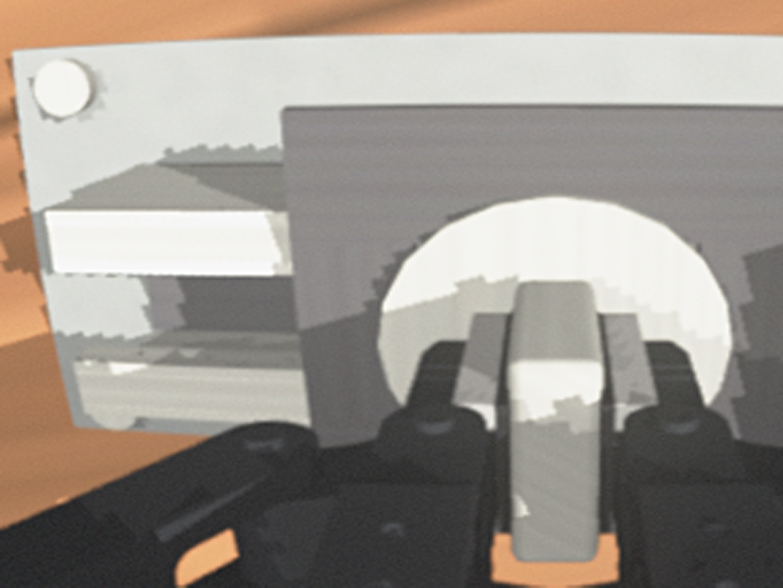

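```bash
python3 - <<'E'
from h import *
import pickle
o=pickle.load(open("w9.pkl","rb"))
q=o['eef_rot'];m=R.from_quat([*q[1:],q[0]]).as_matrix();p=o['eef_pos']
c=lambda x,y:(x/2.7+110,y/2.35+150)
def T(x,y,z): return np.round(1e3*m.T@(hit("wrist",*c(x,y),z,o)-p),1)[1:]
print("foot edge",T(285,107,.054),T(550,105,.054),"foot end",T(300,300,.054))
print("strut upper: outer",T(45,210,.049),T(285,211,.049),"inner",T(52,274,.049),T(290,275,.049))
print("strut lower: inner",T(80,362,.049),T(300,368,.049),"outer",T(90,425,.049),T(310,423,.049))
print("grip top",T(557,360,p[2]+.0225),T(557,560,p[2]+.0225),"washer",T(557,196,.058),T(380,335,.058),T(733,335,.058))
E
```

```text
foot edge [ 44.2 -44.1] [44.1 -1. ] foot end [  5.7 -44.2]
strut upper: outer [ 22.9 -94.3] [ 22.6 -46.8] inner [  8.5 -95.1] [  9.1 -47. ]
strut lower: inner [-12.5 -92.7] [-11.8 -47.1] outer [-28.7 -93.7] [-25.2 -46.5]
grip top [16.1  0.1] [-19.2   0.1] washer [28.   0.2] [  0.1 -29.7] [ 0.1 30. ]
```

step_arm:
  xyz:
    - [0,0,0.8]
    - [0,0,1.6]
    - [0,0,2.4]
    - [0,0,3]
    - [0,0,3]
    - [0,0,3]
  spin: [0,0,0,0,0,0]
  fingers: [0,0,0,0,0,0]

```text
time_s: 18.5
eef_pos: [0.5024, 0.1348, 0.0827]
eef_rot: [0.563, -0.431, 0.56, 0.429]
wrist_force: [1.7, -0.2, 9.1]
opening: 0.126
```

```bash
python3 f.py
```

```text
18.75 [0.5024  0.13482 0.08273] [1.37 0.51 8.8 ] [ 0.101 -0.066 -0.11 ]
```

step_arm:
  xyz:
    - [0,0,0.5]
    - [0,0,1]
    - [0,0,1]
    - [0,0,1]
  spin: [0,0,0,0]
  fingers: [0,0,0,0]

```text
time_s: 19.15
eef_pos: [0.5023, 0.1348, 0.0834]
eef_rot: [0.563, -0.431, 0.56, 0.429]
wrist_force: [3.0, -0.2, 6.8]
opening: 0.129
```

```bash
python3 f.py
```

```text
19.4 [0.50235 0.1348  0.08342] [2.96 0.86 6.85] [ 0.159 -0.437 -0.086]
```

step_arm:
  xyz:
    - [0.5,0,0.5]
    - [0.5,0,1]
    - [0.5,0,1]
    - [0.5,0,1]
  spin: [0,0,0,0]
  fingers: [0,0,0,0]

```text
time_s: 19.8
eef_pos: [0.5023, 0.1348, 0.0835]
eef_rot: [0.562, -0.431, 0.56, 0.43]
wrist_force: [6.6, 1.5, -0.2]
opening: 0.133
```

```bash
python3 f.py
```

```text
20.05 [0.50231 0.13478 0.08353] [6.07 1.31 0.3 ] [ 0.259 -0.964 -0.06 ]
```

step_arm:
  xyz:
    - [-0.5,0,-0.4]
    - [-0.5,0,-0.4]
    - [-0.5,0,-0.4]
  spin: [0,0,0]
  fingers: [0,0,0]

```text
time_s: 20.35
eef_pos: [0.5022, 0.1348, 0.0835]
eef_rot: [0.562, -0.431, 0.56, 0.429]
wrist_force: [6.7, 2.3, 2.7]
opening: 0.13
```

```bash
python3 f.py
```

```text
20.6 [0.50225 0.13477 0.08349] [6.71 1.8  2.46] [ 0.257 -0.983 -0.031]
```

step_arm:
  xyz:
    - [0.6,-0.1,0]
    - [1.2,-0.3,0]
    - [1.2,-0.3,0]
    - [1.2,-0.3,0]
  spin: [0,0,0,0]
  fingers: [0,0,0,0]

```text
time_s: 21.0
eef_pos: [0.5023, 0.1348, 0.0835]
eef_rot: [0.562, -0.431, 0.56, 0.43]
wrist_force: [2.8, 2.8, 6.1]
opening: 0.131
```

```bash
python3 f.py
```

```text
21.25 [0.50237 0.13475 0.08346] [2.63 2.16 6.61] [ 0.4   -0.379 -0.053]
```

Head is home (height stuck at 83.5 mm, i.e. grip 34 mm above the window) with small side loads. Release.

step_arm:
  xyz:
    - [0,0,0]
    - [0,0,0]
    - [0,0,0]
    - [0,0,0]
    - [0,0,0]
    - [0,0,0]
  spin: [0,0,0,0,0,0]
  fingers: [16,20,28,35,40,40]

```text
time_s: 21.85
eef_pos: [0.5012, 0.1344, 0.0826]
eef_rot: [0.561, -0.43, 0.561, 0.431]
wrist_force: [-0.0, 0.2, 0.4]
opening: 0.403
```

```bash
python3 f.py; python3 -c "
from h import *
cv2.imwrite('pics/wrist10.png',eyes.camera('wrist')[:,:,::-1]);print(ctrl.get_obs()['opening'])"
```

```text
22.1 [0.50131 0.13437 0.08274] [-0.03  0.13  0.45] [0.006 0.004 0.008]
0.4000884295177933
```

View pics/wrist10.png

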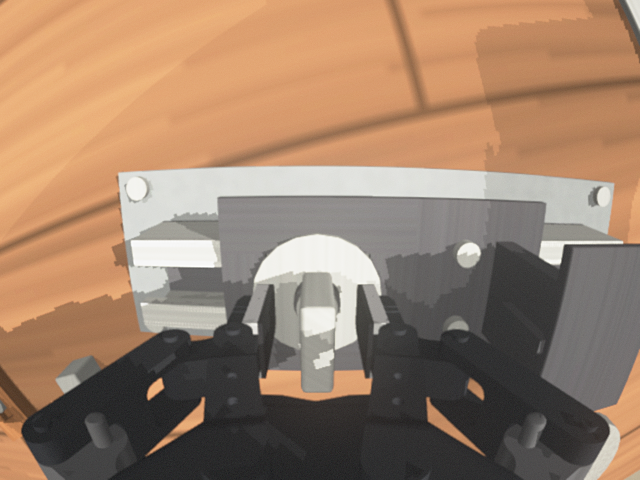

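Fingers are clear of the grip on both sides (slab at columns 303–337, pads at ~268 and ~362) and forces are zero. Lift straight up and check.

step_arm:
  xyz:
    - [0,0,10]
    - [0,0,30]
    - [0,0,60]
    - [0,0,100]
    - [0,0,140]
    - [0,0,160]
    - [0,0,160]
    - [0,0,160]
  spin: [0,0,0,0,0,0,0,0]
  fingers: [40,40,40,40,40,40,40,40]

```text
time_s: 22.95
eef_pos: [0.5013, 0.1344, 0.2432]
eef_rot: [0.561, -0.431, 0.561, 0.43]
wrist_force: [-0.7, 0.4, -0.9]
opening: 0.399
```

```bash
python3 - <<'E'
from h import *
import pickle
o=ctrl.get_obs();a=eyes.camera('wrist')[:,:,::-1];pickle.dump(o,open('w11.pkl','wb'))
cv2.imwrite('pics/wrist11.png',a)
cv2.imwrite('pics/c11.png',cv2.resize(a[130:290,200:420],None,fx=3.5,fy=3.5,interpolation=2))
s=eyes.camera('scene')[:,:,::-1];cv2.imwrite('pics/s11.png',cv2.resize(s[190:330,370:570],None,fx=4,fy=4,interpolation=2))
print(o['eef_pos'])
E
```

```text
[0.5013239  0.13438977 0.2432089 ]
```

View pics/c11.png

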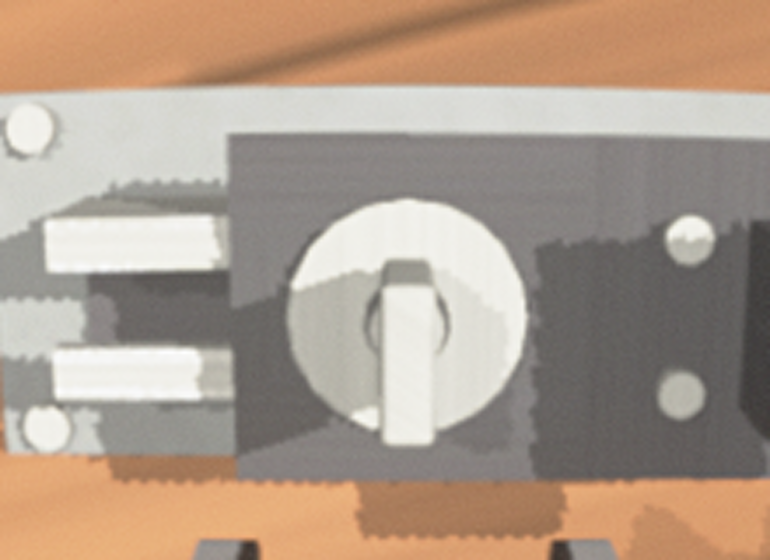

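View pics/s11.png

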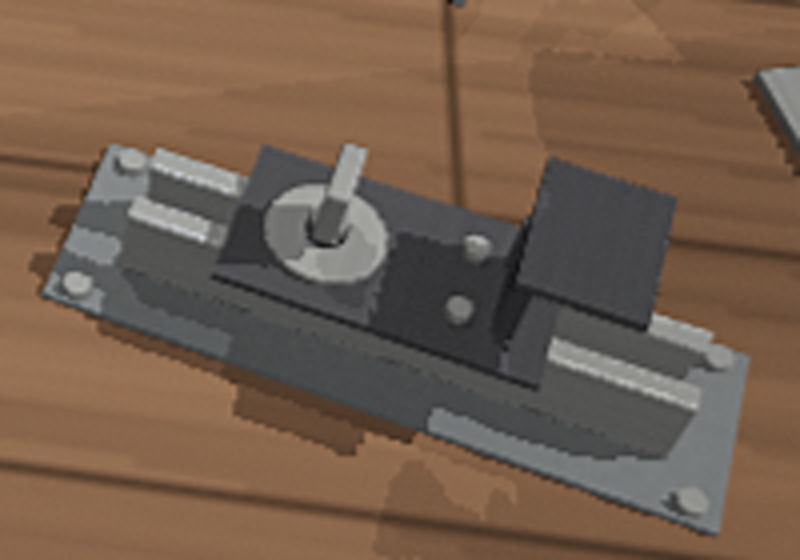

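```bash
python3 - <<'E'
from h import *
import pickle
o=pickle.load(open("w11.pkl","rb"))
th=1.309; Y=np.array([np.cos(th),np.sin(th),0]);X=np.array([Y[1],-Y[0],0]); c0=np.array([.5033,.133,.054])
c=lambda x,y:(x/3.5+200,y/3.5+130)
L=lambda x,y,z:(lambda p:(round(1e3*np.dot(p-c0,X),1),round(1e3*np.dot(p-c0,Y),1)))(hit("wrist",*c(x,y),z,o))
print("foot corners",L(228,134,.054),L(238,480,.054))
print("strut end",L(45,218,.049),L(55,398,.049))
print("washer",L(288,318,.058),L(527,318,.058),L(408,199,.058))
print("grip top ends",L(409,286,.106),L(408,444,.106),"sides",L(384,365,.106),L(435,365,.106))
print("mount corners top",)
E
```

```text
foot corners (np.float64(-45.3), np.float64(-42.9)) (np.float64(45.2), np.float64(-43.1))
strut end (np.float64(-24.3), np.float64(-92.4)) (np.float64(24.2), np.float64(-92.7))
washer (np.float64(0.7), np.float64(-28.4)) (np.float64(0.7), np.float64(31.5)) (np.float64(-29.2), np.float64(1.6))
grip top ends (np.float64(-16.9), np.float64(1.7)) (np.float64(18.1), np.float64(1.5)) sides (np.float64(0.3), np.float64(-3.6)) (np.float64(0.3), np.float64(7.3))
mount corners top
```

```bash
python3 -c "
from bench import hand_in
print(hand_in())"
```

```text
the job is handed in; nothing more can be done
None
```

I put the steel hammer-head bolt through the window into the slot, turned it a quarter turn and let go. It sits home under the lips, and I handed the job in at about 23 s of the 64 s allowed. No verdict is reported, so this rests on my own checks.

- **Choice of bolt:** I took the steel one from the rack's middle pocket. The two turquoise look-alikes and the round and star clamps stayed where they were.
- **Insertion:** I could see the slot about 0.2–0.5 mm off the window's middle, and the head went in without resistance. I pressed down to a net force of about 15 N, which brought the spring to roughly its hard stop. I then backed off about 0.5 mm and turned it.
- **Easing off:** The head rose and stopped with the grip 34 mm above the window, which is the home height.
- **Last checks, all from the wrist camera:** The bolt is upright and lies across the strut. It is within about 1 mm of the window's centre both across and along. The foot's distance from the strut's end is unchanged to within about 1 mm. The gripper is about 14 cm clear of the bolt.
- **What disagreed:**
  - The top and wrist cameras placed the window up to 3.6 mm apart along the strut; I went by the wrist camera's view of the bolt against the window.
  - Side force at the wrist reached about 5 N while pressing and about 7 N while easing off. I reduced both by small shifts before turning and before release.

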